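Clamp a toy wheel for drilling and keep it clamped

TASK

The purple wooden toy wheel has to be held for drilling: lay it flat on the narrow raised rest of the clamp, in front of the V-block, and let go of it. Then push the clamp's spring-loaded red handle forward until the black pointer stands on the green band (36 mm of travel), never into the red band, so that the rubber pad presses the wheel into the V. Finish while still holding the handle there, because it springs back if released, and leave everything else on the bench where it is.

Things in the scene. Friction and masses are not known exactly. Their poses are not given: they have to be found in the camera images.
- wheel_2: the purple turned wooden wheel: a flat solid disc, 36 mm across, 14 mm thick, about 16 g, lying flat on the bench; origin at the centre of its underside, z up. Pinch it across the rim from above
- wheel_clamp: clamp fixed to the bench: wooden board 195 x 90 x 18 mm, from x = -135 to +60 mm; origin on the bench under the seat, x = the way the handle is pushed (to the V-block), z up. Rails at y = +-33 mm, 28 mm high, bear a 6 mm green band centred at x = -39 mm, then a 12 mm red one. The rest is a rib 14 mm wide (y), from x = -18 to +12 mm, top at 50 mm; its sides are free
- seat (a point): centre of the seat, on the top of the rest (50 mm above the bench): a wheel lying on the rest with its centre on this point just touches both faces of the V-block. Axes as wheel_clamp. Set the wheel down 5 to 8 mm short of it (towards -x); the ram slides it home on the rest
- v_block (a point): point on the top of the dark steel V-block (72 mm above the bench, 18 mm beyond the seat): fixed at the far end of the rest, with a shallow 120 degree V open towards -x; the block spans y = -26 to +26 mm and starts 12 mm beyond the seat, from 52 to 72 mm above the bench
- ram (a joint): travel of the ram with the red handle along the clamp's +x, m: 0 = sprung back (start), 0.036 = pointers mid green band (0.033 to 0.039), red beyond, stop at 0.050. Return spring 3 N at 0, 6.6 N at 0.036. From about 0.030 the pad is on a seated wheel and its spring adds 1.2 N per mm: about 14 N in all at 0.036
- handle_grip (a point): point in the middle of the red upright handle on the ram, 95 mm above the bench; the handle is 14 mm thick (x), 24 mm wide (y), from 43 to 112 mm above the bench; at travel 0 its centre is at x = -95 mm in the wheel_clamp frame. Axes as wheel_clamp; it moves with the ram. Pinch the handle across its 24 mm from above, or push on its -x face
- ram_pad: black rubber pad 8 x 24 x 16 mm on a stiff spring (1.2 N per mm, 10 mm) at the far end of the ram, 52 to 68 mm above the bench; its face is at x = -48 mm in the wheel_clamp frame at travel 0. Origin as wheel_clamp, moving with the pad
- wheel_1: plain wood wheel, same size as the purple one, on the bench; leave alone; origin under its centre
- wheel_3: second plain wood wheel, same size; leave alone; origin under its centre
- tape_measure: yellow tape measure 38 x 75 x 62 mm, leave alone; origin under its centre
- sanding_block: cork sanding block 63 x 101 x 34 mm, leave alone; origin under its centre
- try_square: try square 203 x 118 x 21 mm, leave alone; origin under its centre
- screwdriver: yellow-handled screwdriver 222 mm long, leave alone; origin under its centre
- chisel: wooden-handled chisel 263 mm long, leave alone; origin under its centre

How it is judged:
On the way:
1. the purple wheel lies flat on the narrow rest, let go, with the ram still back (z of wheel_2 in the frame of seat between -0.003 and 0.004 m and angle between wheel_2's own z axis and vertical below 0.12 rad and contact force between the fingers and wheel_2 below 0.3 N and horizontal distance between wheel_2 and seat below 0.016 m and value of joint ram below 0.012 m), for 0.2 s.
At the end, for the whole second after the job is handed in: The gripper is still holding or pushing the red handle (over 3 N) with the ram at 36 mm of travel, 4 mm either way; the purple wheel lies flat on the rest within 4 mm of the seat, untouched by the fingers, pressed by the pad with 2 to 14 N (z of wheel_2 in the frame of seat between -0.003 and 0.004 m and angle between wheel_2's own z axis and vertical below 0.12 rad and contact force between the fingers and wheel_2 below 0.3 N and horizontal distance between wheel_2 and seat below 0.004 m and value of joint ram between 0.032 and 0.04 m and contact force between wheel_2 and ram_pad between 2 and 14 N and contact force between the fingers and wheel_clamp above 3 N); the arm keeps its last pose, push and grip.
It fails at once if the ram is pushed well into the red band (past 42 mm) (value of joint ram above 0.042 m).
It fails at once if another thing on the bench is moved by more than 25 mm (distance of any of wheel_1, wheel_3, tape_measure, sanding_block, try_square, screwdriver, chisel from where it was at the start of the episode above 0.025 m).
It also fails if it takes over 51 s, if anything falls off the work surface, if the arm or the gripper's body presses on something with over 40 N, if the wrist force passes 120 N, or if a joint passes its speed limit or range.

ROBOT

A 7-joint arm with a two-finger parallel gripper is mounted at the origin on a cart in front of the work surface, level with it; the furniture and walls round the work are solid. World frame = base frame: x ahead of the robot, y to its left, z up, the work surface at z = 0. Lengths are in m, angles in rad, forces in N, time in s.
With the tool pointing down it reaches from about 0.425 to 1.025 m from the base axis. Payload 9.4 kg.
Tool frame: the origin (TCP) lies midway between the tips of the shut fingers; the grasp point (between the pads) lies 19 mm behind it; z points along the fingers, y is the line along which they close (so a half turn about z gives the same grasp; the last joint's range is limited). The gripper opens to 85 mm and grips with 20 to 120 N. Pads are 22 mm wide; open, the fingers measure 114 mm over their backs; the gripper's body (76 mm by 85 mm) begins 54 mm behind the grasp point. The pads swing forward as they close: fully open they stand 13 mm farther back than shut.
Start: joints at [-1.369, 0.599, -0.003, 1.599, 0.002, 0.943, -0.08], TCP at [0.2, 0.697, 0.231] pointing down, gripper open.
Joint ranges: [-2.57, 2.57], [-0.35, 1.97], [-1.29, 1.29], [0.11, 2.56], [-1.05, 4.19], [0.11, 1.86], [-2.63, 2.63]. Speed limits (rad/s): [2.22, 2.22, 3.01, 3.01, 3.14, 3.14, 3.14].

INTERFACE

Orientations are given as a rotation vector (axis times angle).
In Python, from station import telemetry, eyes, sign_off gives the robot as it stands.
- The arm moves only by the shell command python3 -m jog 'ROWS'. ROWS is JSON, a list that holds one entry, the list of rows, each a list of 7 numbers: the turn, a rotation vector about the tool's x, y, z each as a share of pi/2 rad, from -1 to 1, then the shift along the tool's x, y, z each as a share of 0.02 m, from -1 to 1, then the opening, from 0 (shut) to 1 (fully open). A call has exactly 8 rows; each row shifts and turns the commanded pose from where the row before left it, along the tool's axes as they then stand; what a row does not reach is not made up. A row lasts 1/8 s, in which the tool goes at most 62.5 mm and 10.7 degrees, less where a joint would pass 70% of its speed; a pose out of reach is approached as far as the arm can. A call with a number of a shift or a turn outside -1 to 1 is refused whole. A call with a gripper value outside its range is refused whole. The fingers move at their own pace and stop on an object; the grip force is fixed at half the most. Time passes only in rows, so rows that do not move let the fingers close, or fill a call up. It gives the time, the measured TCP pose, the force, the opening and the grip force at its end, in the units of the state.
- telemetry.state(): the state, without advancing time (a new reading comes with each control period).
- eyes.capture(name): name is "side" or "top" or "wrist"; returns a dict with "frame" (400x640x3 uint8, red, green, blue), "z_map" (400x640 float32, m along the optical axis (not along the pixel's ray), 0 where there is no reading), "fx", "fy", "cx", "cy" (pixels), "eye" and "rotation" of the camera in the world; the wrist camera has in their place "tool_from_camera" (4x4, takes a point from camera to tool coordinates, whose origin is the TCP and whose axes are the flange's). Camera axes: x right, y down, z forward; pixel columns grow to the right and rows downward; lengths in m; the calibration is good to about 2 mm. A picture is of the moment at which its call begins: read the wrist's pose just before it.
- sign_off(): hands the job in; it is judged then, once.
The state is a dict: "clock": time; "joints": joint angles; "joint_velocities": joint speeds; "joint_efforts": joint torques, N m; "tool_pos": TCP position; "tcp_rot": TCP orientation; "force": force on the tool from outside, world axes, zero at the start; "ft_torque": the same for the moment, N m; "gripper_width": finger opening in m; "gripper_force": force on a finger pad.
Only numpy, scipy, OpenCV 4.12 (cv2) and the standard library are available. Lean on these libraries where they do the work, as an engineer would, in place of code of your own. Each camera call takes 0.05 s, during which the arm holds its last target. There are 200 camera calls.

## Working session

There is one attempt and no reset: what is moved stays moved. The work goes in short steps, Python scripts to look and compute and a shell command to move; the robot and the scene stay as the last step left them, time stands still between calls to the robot, and variables do not carry over. Pictures are saved under pics/ and viewed, at most 10 in all, crops included, and the job is handed in when it is done.

```bash
mkdir -p pics; cat > h.py <<'E'
import numpy as np, cv2
from scipy.spatial.transform import Rotation as R
from station import telemetry, eyes
def cap(n):
    s=telemetry.state(); d=eyes.capture(n)
    if n=="wrist":
        T=np.eye(4);T[:3,:3]=R.from_rotvec(s["tcp_rot"]).as_matrix();T[:3,3]=s["tool_pos"]
        M=T@np.array(d["tool_from_camera"]); d["rotation"]=M[:3,:3]; d["eye"]=M[:3,3]
    return d
def cloud(d):
    v,u=np.mgrid[:400,:640]; z=d["z_map"]
    P=np.stack([(u-d["cx"])/d["fx"]*z,(v-d["cy"])/d["fy"]*z,z],-1)
    return P@np.array(d["rotation"]).T+np.array(d["eye"])
def plane(d,u,v,h):
    r=np.array(d["rotation"])@np.array([(u-d["cx"])/d["fx"],(v-d["cy"])/d["fy"],1]); e=np.array(d["eye"])
    return e+r*(h-e[2])/r[2]
def save(d,name): cv2.imwrite("pics/"+name,d["frame"][:,:,::-1])
E
python3 - <<'E'
from h import *
s=telemetry.state();print(s)
a=cap("top");b=cap("side");save(a,"top0.png");save(b,"side0.png")
for d in(a,b):
    print(d["eye"],np.round(d["rotation"],3).tolist(),d["fx"])
    hsv=cv2.cvtColor(d["frame"],cv2.COLOR_RGB2HSV);P=cloud(d)
    for n,lo,hi in(("purple",(125,60,40),(160,255,255)),("red",(0,150,80),(8,255,255)),("red2",(172,150,80),(180,255,255)),("green",(45,80,50),(85,255,255))):
        m=cv2.inRange(hsv,lo,hi);k,l,st,c=cv2.connectedComponentsWithStats(m)
        for i in range(1,k):
            if st[i,4]>15:
                q=P[(l==i)&(d["z_map"]>0)]
                print(n,st[i],c[i].round(1),np.median(q,0).round(4) if len(q) else None, q.min(0).round(3) if len(q) else "",q.max(0).round(3) if len(q) else "")
E
```

```text
{'clock': 0.0, 'joints': array([-1.36868857,  0.60014   , -0.00253957,  1.60013004,  0.00179771,
        0.94288048, -0.07980927]), 'joint_velocities': array([ 1.09003549e-04, -2.28406930e-04,  6.96804889e-05, -2.64462373e-04,
        1.62778973e-04,  3.84788788e-04, -2.17911884e-03]), 'joint_efforts': array([-3.09723682e-04, -7.76463246e+01,  1.56469747e+00, -2.58009231e+01,
        1.23032561e-02,  9.00067796e-03,  2.30835280e-05]), 'tool_pos': array([0.19941585, 0.69655005, 0.23040619]), 'tcp_rot': array([-4.36452938e-01, -3.11105191e+00,  2.44093766e-03]), 'force': array([-0.45427333, -0.55824948,  0.66482493]), 'ft_torque': array([ 0.02169817, -0.02376721, -0.02410287]), 'gripper_force': 0.0, 'gripper_width': 0.08541724484224707}
[ 0.3940382  -0.00701091  1.31408982] [-2.164, 2.152, -0.113] 384.1667257739866Traceback (most recent call last):
  File "<stdin>", line 6, in <module>
  File "h.py", line 13, in cloud
    return P@np.array(d["rotation"]).T+np.array(d["eye"])
           ~~~~~~~~~~~~~~~~~~~~~~~~~~~^~~~~~~~~~~~~~~~~~~
ValueError: operands could not be broadcast together with shapes (400,640) (3,)
```

Rotation is a rotation vector; I'll convert it.

```bash
sed -i 's/    return d$/    else: d["rotation"]=R.from_rotvec(d["rotation"]).as_matrix()\n    return d/' h.py
python3 - <<'E'
from h import *
s=telemetry.state();print(R.from_rotvec(s["tcp_rot"]).as_matrix().round(3).tolist())
a=cap("top");b=cap("side");save(a,"top0.png");save(b,"side0.png")
for d in(a,b):
    print(d["eye"],np.round(d["rotation"],3).tolist(),d["fx"])
    hsv=cv2.cvtColor(d["frame"],cv2.COLOR_RGB2HSV);P=cloud(d)
    for n,lo,hi in(("purple",(125,60,40),(160,255,255)),("red",(0,150,80),(8,255,255)),("red2",(172,150,80),(180,255,255)),("green",(45,80,50),(85,255,255))):
        m=cv2.inRange(hsv,lo,hi);k,l,st,c=cv2.connectedComponentsWithStats(m)
        for i in range(1,k):
            if st[i,4]>15:
                q=P[(l==i)&(d["z_map"]>0)]
                print(n,st[i],c[i].round(1),np.median(q,0).round(4) if len(q) else None, q.min(0).round(3) if len(q) else "",q.max(0).round(3) if len(q) else "")
E
```

```text
[[-0.961, 0.275, -0.0], [0.275, 0.961, -0.001], [-0.0, -0.001, -1.0]]
[ 0.3940382  -0.00701091  1.31408982] [[0.006, -0.993, 0.114], [-1.0, -0.005, 0.01], [-0.009, -0.114, -0.993]] 384.1667257739866
purple [176  45  38  47 427] [191.7  64.7] [0.9299 0.4034 0.1826] [0.876 0.356 0.097] [0.975 0.432 0.233]
purple [383 182  10  10  74] [387.9 186.6] [ 0.5739 -0.232   0.0123] [ 0.559 -0.246 -0.007] [ 0.59  -0.216  0.018]
red [315  87   8   9  45] [319.   91.6] [0.8521 0.004  0.1553] [ 0.844 -0.005  0.128] [0.866 0.017 0.19 ]
red [309 179   6   4  16] [311.6 180.3] [0.5928 0.0272 0.0271] [0.588 0.02  0.018] [0.597 0.038 0.033]
red [289 180   7   5  21] [292.3 182. ] [0.5861 0.0946 0.0283] [ 0.579  0.084 -0.001] [0.594 0.108 0.035]
red [299 197   7   4  25] [302.2 198.7] [0.5198 0.056  0.1111] [0.516 0.046 0.103] [0.526 0.066 0.116]
[ 0.11695598 -1.1239738   0.63182118] [[0.941, -0.146, 0.304], [-0.337, -0.388, 0.858], [-0.007, -0.91, -0.414]] 451.12779824065376
purple [383 109   7  17  77] [385.8 118. ] [0.9326 0.4079 0.1853] [0.916 0.379 0.163] [0.946 0.432 0.218]
purple [369 256   9   4  25] [373.7 257.4] [ 0.5756 -0.2386  0.0131] [ 0.561 -0.25   0.01 ] [ 0.588 -0.226  0.018]
red [421 153   8  14  57] [424.5 162. ] [ 0.8548 -0.0019  0.1538] [ 0.846 -0.012  0.142] [0.868 0.01  0.184]
green [ 541  134   53   73 1925] [565.8 166.6] [ 2.2892  0.7229 -0.3042] [ 2.227  0.527 -0.477] [ 2.358  0.941 -0.151]
green [ 589  153   49   54 1230] [609.5 175.9] [ 2.3669  0.5044 -0.2854] [ 2.259  0.488 -0.468] [ 2.55   0.527 -0.172]
```

View pics/top0.png

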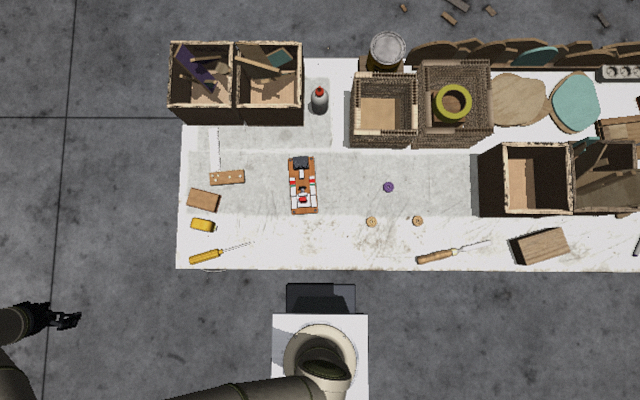

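View pics/side0.png

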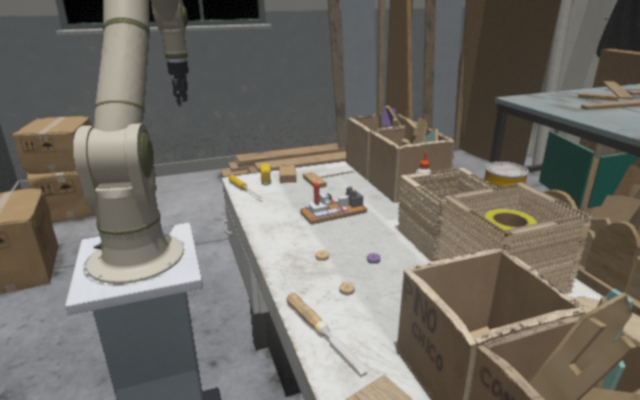

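Top view: wheel at (388,187), clamp around (302,185) with the handle at (302,199) nearest the robot and V-block at (301,162); plain wheels at (371,222) and (417,221). Side view agrees, with the purple wheel at (374,257). I'll go over the clamp for a close wrist look.

```bash
R='x'; python3 -m jog '[[[0,0,0,-1,-0.94,0,1],[0,0,0,-1,-0.94,0,1],[0,0,0,-1,-0.94,0,1],[0,0,0,-1,-0.94,0,1],[0,0,0,-1,-0.94,0,1],[0,0,0,-1,-0.94,0,1],[0,0,0,-1,-0.94,0,1],[0,0,0,-1,-0.94,0,1]]]'
python3 -m jog '[[[0,0,0,-1,-0.94,0,1],[0,0,0,-1,-0.94,0,1],[0,0,0,-1,-0.94,0,1],[0,0,0,-1,-0.94,0,1],[0,0,0,-1,-0.94,0,1],[0,0,0,-1,-0.94,0,1],[0,0,0,-1,-0.94,0,1],[0,0,0,-1,-0.94,0,1]]]'
python3 -m jog '[[[0,0,0,-1,-0.94,0,1],[0,0,0,-1,-0.94,0,1],[0,0,0,-1,-0.94,0,1],[0,0,0,-1,-0.94,0,1],[0,0,0,-0.6,-0.94,0,1],[0,0,-0.06,0,-0.94,0,1],[0,0,-0.06,0,-0.94,0,1],[0,0,-0.06,0,0,0,1]]]'
python3 - <<'E'
from h import *
d=cap("wrist");save(d,"w1.png");print(np.array(d["tool_from_camera"]).round(3),d["fx"],d["eye"])
s=telemetry.state();print(s["tool_pos"],s["tcp_rot"],s["clock"])
E
```

```text
clock: 1.2
tool_pos: [0.3128, 0.5069, 0.2313]
tcp_rot: [0.437, 3.111, 0.0]
force: [-0.2, 1.1, 0.5]
gripper_width: 0.0855
gripper_force: 0.0
clock: 2.2
tool_pos: [0.425, 0.3182, 0.2314]
tcp_rot: [0.437, 3.111, 0.0]
force: [0.0, -0.7, 0.7]
gripper_width: 0.0855
gripper_force: 0.0
clock: 3.2
tool_pos: [0.478, 0.1651, 0.2314]
tcp_rot: [0.008, -3.141, 0.001]
force: [0.3, -1.0, -0.5]
gripper_width: 0.0853
gripper_force: 0.0
[[ 0.001 -0.945 -0.328  0.084]
 [ 1.     0.001  0.    -0.   ]
 [-0.    -0.328  0.945 -0.143]
 [ 0.     0.     0.     1.   ]] 326.67833551704956 [0.39374162 0.1643211  0.37390148]
[0.47822446 0.165876   0.2314806 ] [-1.53322674e-02  3.14125186e+00 -2.95469861e-04] 3.25
```

View pics/w1.png

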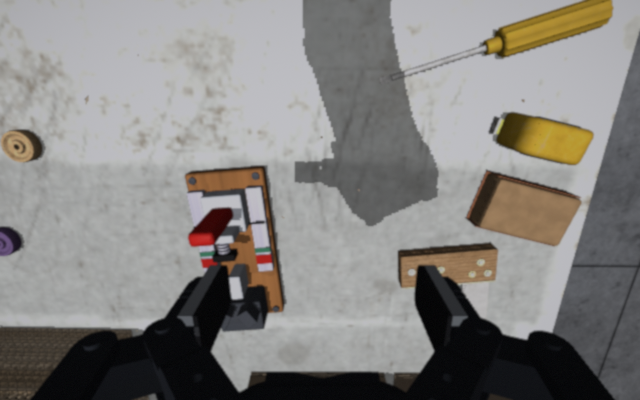

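Wrist view: clamp board corners near (187,172), (266,167), far right (283,308); red handle (211,226), green/red bands at (262,253); purple wheel at the left edge (5,241). I'll compute the clamp yaw and continue to the wheel.

```bash
python3 - <<'E'
from h import *
d=cap("wrist")
a,b,c=[plane(d,u,v,.018)[:2] for u,v in((187,173),(267,167),(283,309))]
print(a,b,c,np.linalg.norm(a-b),np.linalg.norm(c-b))
e=c-b;f=a-b;print("yaw",np.degrees(np.arctan2(e[1],e[0])),np.degrees(np.arctan2(-f[0],f[1]))-180)
yaw=np.arctan2(e[1],e[0]);x=np.array([np.cos(yaw),np.sin(yaw)]);mid=(a+b)/2
print("seat~",mid+x*.135)
hsv=cv2.cvtColor(d["frame"],cv2.COLOR_RGB2HSV);P=cloud(d)
m=cv2.inRange(hsv,(0,150,80),(8,255,255))>0
q=P[m&(P[...,2]>.108)&(P[...,2]<.118)];print("handle top",q.min(0),q.max(0),q.mean(0))
E
```

```text
[0.48729445 0.01400486] [0.47947494 0.10403393] [0.66890843 0.11638667] 0.09036802144845878 0.18983581115008014
yaw 3.7309093661595045 -355.0360134615227
seat~ [0.61809858 0.06780393]
handle top [0.51629911 0.04650991 0.10806085] [0.52889507 0.06846493 0.11309164] [0.52188744 0.0574365  0.1112361 ]
```

```bash
python3 -m jog '[[[0,0,0,0,-1,0,1],[0,0,0,0,-1,0,1],[0,0,0,0,-1,0,1],[0,0,0,0,-1,0,1],[0,0,0,0,-1,0,1],[0,0,0,0,-1,0,1],[0,0,0,0,-1,0,1],[0,0,0,0,-1,0,1]]]'
python3 - <<'E'
from h import *
d=cap("wrist");save(d,"w2.png")
a,b,c=[plane(d,u,v,.018)[:2] for u,v in((187,173),(267,167),(283,309))]
E
python3 -m jog '[[[0,0,0,0,-1,0,1],[0,0,0,0,-1,0,1],[0,0,0,0,-1,0,1],[0,0,0,0,-1,0,1],[0,0,0,0,-1,0,1],[0,0,0,0,-1,0,1],[0,0,0,0,-1,0,1],[0,0,0,0,-1,0,1]]]'
python3 - <<'E'
from h import *
d=cap("wrist");hsv=cv2.cvtColor(d["frame"],cv2.COLOR_RGB2HSV);P=cloud(d)
m=cv2.inRange(hsv,(125,60,30),(160,255,255));k,l,st,c=cv2.connectedComponentsWithStats(m)
for i in range(1,k):
    if st[i,4]>30: q=P[l==i];print(st[i],c[i],q.mean(0),np.median(q,0),plane(d,*c[i],.014))
s=telemetry.state();print(s["tool_pos"],s["clock"])
E
```

```text
clock: 4.3
tool_pos: [0.4789, 0.0068, 0.2313]
tcp_rot: [-0.003, 3.141, 0.0]
force: [0.2, 0.4, 0.7]
gripper_width: 0.0858
gripper_force: 0.0
clock: 5.35
tool_pos: [0.4797, -0.1528, 0.2313]
tcp_rot: [-0.004, 3.141, 0.0]
force: [0.2, 0.9, 0.1]
gripper_width: 0.0856
gripper_force: 0.0
[244 228  28  27 604] [257.81456954 241.29470199] [ 0.57471073 -0.231498    0.01293018] [ 0.57484234 -0.23152472  0.01258611] [ 0.57411754 -0.23127483  0.014     ]
[ 0.47953686 -0.15552199  0.23138124] 5.4
```

View pics/w2.png

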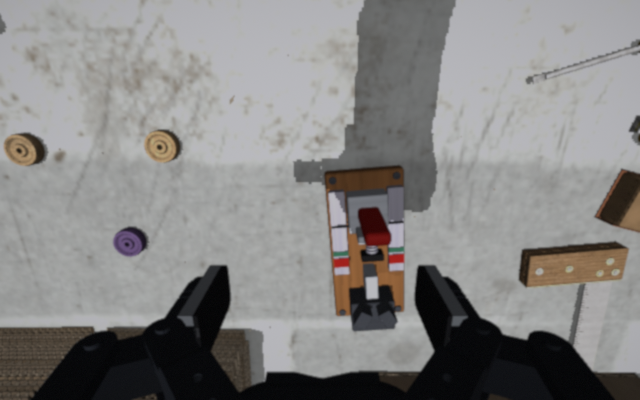

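Wrist view 2: clamp at (370,245) turned slightly; board corners (325,173), (404,167), (336,316), (404,312); purple wheel at (129,241). The wheel measures (0.5745, -0.231). Going down to it.

```bash
python3 -m jog '[[[0,0,0,-0.59,-0.47,1,1],[0,0,0,-0.59,-0.47,1,1],[0,0,0,-0.59,-0.47,1,1],[0,0,0,-0.59,-0.47,1,1],[0,0,0,-0.59,-0.47,1,1],[0,0,0,-0.59,-0.47,1,1],[0,0,0,-0.59,-0.47,1,1],[0,0,0,-0.59,-0.47,1,1]]]'
python3 - <<'E'
from h import *
d=cap("wrist");save(d,"w3.png");hsv=cv2.cvtColor(d["frame"],cv2.COLOR_RGB2HSV);P=cloud(d)
m=cv2.inRange(hsv,(125,60,30),(160,255,255));k,l,st,c=cv2.connectedComponentsWithStats(m)
for i in range(1,k):
    if st[i,4]>60: q=P[l==i];print(st[i],c[i],q.mean(0),np.median(q,0),plane(d,*c[i],.014))
s=telemetry.state();print(s["tool_pos"],s["clock"])
# clamp from w2 picture
d["eye"]=np.array([.0,0,0])
E
```

```text
clock: 6.4
tool_pos: [0.575, -0.2268, 0.0705]
tcp_rot: [-0.004, 3.141, 0.0]
force: [0.5, -0.0, 0.4]
gripper_width: 0.0852
gripper_force: 0.0
[ 289  195   51   52 2092] [314.09082218 220.77055449] [ 0.5749327  -0.23248188  0.01312669] [ 0.57502615 -0.23252863  0.01262788] [ 0.57443653 -0.23246983  0.014     ]
[ 0.57555473 -0.22778171  0.06829352] 6.45
```

```bash
python3 - <<'E'
from h import *
# offline: clamp board corners as read in w2 (tool at .4789,.0060,.2313, tool x=-X, y=+Y, z down)
T=np.array([[.001,-.945,-.328,.084],[1,.001,0,0],[0,-.328,.945,-.143]])
F=np.diag([-1,1,-1.]);p=np.array([.479,.0055,.2313])
d=dict(rotation=F@T[:,:3],eye=F@T[:,3]+p,fx=326.68,fy=326.68,cx=320,cy=200)
for u,v in((325,173),(404,167),(336,316),(404,312)):print(plane(d,u,v,.018).round(4))
E
```

```text
[0.4866 0.0111 0.018 ]
[0.4796 0.0991 0.018 ]
[0.6803 0.0267 0.018 ]
[0.6739 0.1157 0.018 ]
```

```bash
python3 -m jog '[[[0,0,0,0,-0.08,0.8,1],[0,0,0,0,0,0.8,1],[0,0,0,0,0,0.8,1],[0,0,0,0,0,0.6,1],[0,0,0,0,0,0.3,1],[0,0,0,0,0,0,1],[0,0,0,0,0,0,0.6],[0,0,0,0,0,0,0.3]]]'
python3 -m jog '[[[0,0,0,0,0,0,0],[0,0,0,0,0,0,0],[0,0,0,0,0,0,0],[0,0,0,0,0,0,0],[0,0,0,0,0,0,0],[0,0,0,0,0,-0.5,0],[0,0,0,0,0,-1,0],[0,0,0,0,0,-1,0]]]'
```

```text
clock: 7.45
tool_pos: [0.5746, -0.229, 0.0058]
tcp_rot: [-0.006, 3.141, -0.0]
force: [0.1, 0.2, -0.4]
gripper_width: 0.0517
gripper_force: 0.0
clock: 8.45
tool_pos: [0.5745, -0.229, 0.057]
tcp_rot: [-0.006, 3.141, -0.0]
force: [0.6, 0.0, 0.6]
gripper_width: 0.0327
gripper_force: 59.6
```

```bash
python3 -m jog '[[[0,0,0,0,0.3,-1,0],[0,0,0,0,1,-1,0],[0,0,0,0,1,-1,0],[0,0,0,0,1,-1,0],[0,0,0,0,1,-0.8,0],[0,0,0,0,1,0,0],[0,0,0,0,1,0,0],[0,0,0,0,1,0,0]]]'
python3 -m jog '[[[0,0,0,0,0.6,0,0],[0,0,0,0,0.6,0,0],[0,0,0,0,0.5,0,0],[0,0,0,0,0.3,0,0],[0,0,0,0,0,0,0],[0,0,0,0,0,0,0],[0,0,0,0,0,0,0],[0,0,0,0,0,0,0]]]'
python3 - <<'E'
from h import *
d=cap("wrist");save(d,"w4.png");s=telemetry.state();print(s["tool_pos"],s["tcp_rot"],s["clock"])
np.savez("w4.npz",**{k:d[k] for k in("frame","z_map","fx","fy","cx","cy","rotation","eye")})
hsv=cv2.cvtColor(d["frame"],cv2.COLOR_RGB2HSV);P=cloud(d)
m=cv2.inRange(hsv,(125,60,30),(160,255,255));k,l,st,c=cv2.connectedComponentsWithStats(m)
for i in range(1,k):
    if st[i,4]>60: q=P[l==i];print(st[i],c[i],q.mean(0),np.median(q,0),q.min(0),q.max(0))
E
```

```text
clock: 9.45
tool_pos: [0.5733, -0.0815, 0.1505]
tcp_rot: [0.006, -3.14, -0.0]
force: [-0.1, -0.6, -0.4]
gripper_width: 0.033
gripper_force: 59.6
clock: 10.45
tool_pos: [0.5736, -0.0433, 0.1513]
tcp_rot: [-0.005, 3.142, -0.0]
force: [0.1, -0.1, -0.5]
gripper_width: 0.033
gripper_force: 59.6
[ 0.57359121 -0.04316972  0.15132587] [-5.60331863e-03  3.14148855e+00 -6.92484386e-05] 10.5
[ 287  237   71   71 4061] [322.15858163 272.13937454] [ 0.57321742 -0.04362487  0.15780936] [ 0.57290556 -0.04368292  0.15763073] [ 0.48931342 -0.06002368  0.1487285 ] [ 0.59300143 -0.02694909  0.29381947]
```

View pics/w4.png

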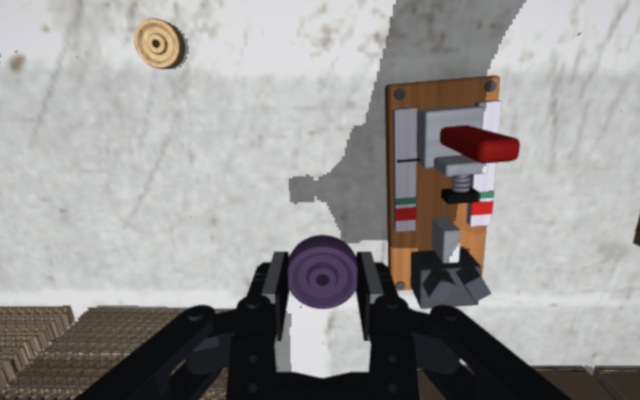

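Wrist view 4: the wheel is gripped flat at (322,272); clamp with handle (480,143), pad (460,197), rest (446,238), V-block (450,278), board corners (388,86), (497,76), left edge down to (390,290).

```bash
python3 - <<'E'
from h import *
d=dict(np.load("w4.npz"));P=cloud(d);f=d["frame"]
c=[plane(d,u,v,.018)[:2] for u,v in((388,87),(498,77),(391,290))];print(np.round(c,4).tolist(),np.linalg.norm(c[0]-c[1]))
for a,b in((c[0],c[2]),):e=b-a;print("yaw left edge",np.degrees(np.arctan2(e[1],e[0])))
e=c[1]-c[0];print("yaw near edge",np.degrees(np.arctan2(-e[0],e[1])))
def box(m,n):
    q=P[m];r=cv2.minAreaRect((q[:,:2]*1000).astype(np.float32));print(n,len(q),q.mean(0).round(4),np.round(r[0],1),np.round(r[1],1),round(r[2],1))
v,u=np.mgrid[:400,:640];Z=P[...,2]
box((abs(Z-.072)<.004)&(u>410)&(u<492)&(v>245)&(v<310),"vblock")
box((abs(Z-.050)<.004)&(u>425)&(u<465)&(v>215)&(v<265),"rest")
box((abs(Z-.112)<.003)&(u>435)&(u<525)&(v>115)&(v<170),"handletop")
box((abs(Z-.018)<.003)&(u>380)&(u<505)&(v>70)&(v<300),"board")
hsv=cv2.cvtColor(f,cv2.COLOR_RGB2HSV)
for n,lo,hi in(("green",(45,60,30),(90,255,255)),("red",(0,150,80),(8,255,255))):
    k,l,st,cc=cv2.connectedComponentsWithStats(cv2.inRange(hsv,lo,hi))
    for i in range(1,k):
        if st[i,4]>40:print(n,st[i],plane(d,*cc[i],.028).round(4))
E
```

```text
[[0.4895, 0.0086], [0.4817, 0.095], [0.6791, 0.0249]] 0.08679359348641402
yaw left edge 4.906238518425333
yaw near edge 5.172085009252447
vblock 899 [0.6406 0.0655 0.0715] [641.2  66.5] [23.  49.5] 4.9
rest 610 [0.6139 0.0637 0.0495] [617.4  64.8] [37.1 17.6] 15.3
handletop 885 [0.5227 0.0554 0.1113] [522.9  55.4] [13.8 23.8] 5.6
board 8035 [0.5652 0.0531 0.0178] [580.  61.] [194.2  89.8] 5.0
green [479 192  15   6  83] [0.5762 0.0968 0.028 ]
green [395 198  21   7 116] [0.5821 0.0278 0.028 ]
red [479 138  39  24 799] [0.5377 0.1    0.028 ]
red [471 201  22  14 234] [0.5882 0.0945 0.028 ]
red [396 207  21  13 225] [0.594  0.0298 0.028 ]
```

```bash
python3 -m jog '[[[0,0,-0.055,0,0,0,0],[0,0,0,-0.4,0.86,0,0],[0,0,0,-0.4,0.86,0,0],[0,0,0,-0.4,0.86,0,0],[0,0,0,-0.4,0.86,0,0],[0,0,0,-0.4,0.86,0,0],[0,0,0,-0.35,0.86,0,0],[0,0,0,0,0,0,0]]]'
python3 -m jog '[[[0,0,0,0,0,0.5,0],[0,0,0,0,0,0.5,0],[0,0,0,0,0,0.5,0],[0,0,0,0,0,0.5,0],[0,0,0,0,0,0.5,0],[0,0,0,0,0,0.5,0],[0,0,0,0,0,0,0],[0,0,0,0,0,0,0]]]'
python3 - <<'E'
from h import *
d=cap("wrist");save(d,"w5.png");s=telemetry.state();print(s["tool_pos"],R.from_rotvec(s["tcp_rot"]).as_matrix().round(3).tolist(),s["clock"])
np.savez("w4.npz",**{k:d[k] for k in("frame","z_map","fx","fy","cx","cy","rotation","eye")})
E
```

```text
clock: 11.5
tool_pos: [0.6114, 0.0662, 0.1512]
tcp_rot: [-0.146, 3.138, 0.001]
force: [0.0, 0.3, 0.2]
gripper_width: 0.0326
gripper_force: 59.6
clock: 12.5
tool_pos: [0.6112, 0.0641, 0.0914]
tcp_rot: [-0.142, 3.138, -0.0]
force: [0.1, -0.5, 0.5]
gripper_width: 0.033
gripper_force: 59.6
[0.61133472 0.06418464 0.09158497] [[-0.996, -0.09, 0.001], [-0.09, 0.996, 0.0], [-0.001, 0.0, -1.0]] 12.55
```

View pics/w5.png

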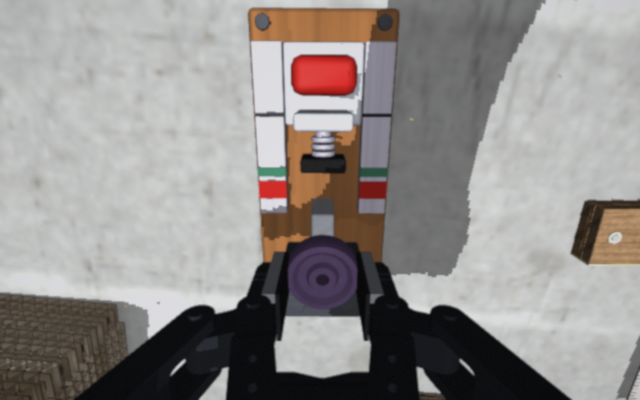

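Aligned: wheel (322,272) sits over the rest (322,215), bands symmetric at (272,180)/(373,180). Lowering.

```bash
python3 -m jog '[[[0,0,0,0,0,0.5,0],[0,0,0,0,0,0.4,0],[0,0,0,0,0,0.3,0],[0,0,0,0,0,0.2,0],[0,0,0,0,0,0.15,0],[0,0,0,0,0,0.1,0],[0,0,0,0,0,0,0],[0,0,0,0,0,0,0]]]'
python3 - <<'E'
from h import *
d=cap("wrist");P=cloud(d);hsv=cv2.cvtColor(d["frame"],cv2.COLOR_RGB2HSV)
m=cv2.inRange(hsv,(125,60,30),(160,255,255))>0;v,u=np.nonzero(m)
q=P[m&(np.mgrid[:400,:640][0]>245)];print(np.median(q,0),telemetry.state()["tool_pos"])
E
```

```text
clock: 13.55
tool_pos: [0.6112, 0.0641, 0.0585]
tcp_rot: [-0.142, 3.138, 0.0]
force: [0.6, 0.7, -0.6]
gripper_width: 0.0325
gripper_force: 59.6
[0.61241059 0.0638839  0.06491964] [0.61120075 0.06412312 0.05847871]
```

```bash
python3 -m jog '[[[0,0,0,0,0,0.05,0],[0,0,0,0,0,0,0],[0,0,0,0,0,0,0],[0,0,0,0,0,0.03,0],[0,0,0,0,0,0,0],[0,0,0,0,0,0,0],[0,0,0,0,0,0,0],[0,0,0,0,0,0,0]]]'
```

```text
clock: 14.6
tool_pos: [0.6111, 0.0641, 0.0567]
tcp_rot: [-0.142, 3.138, -0.0]
force: [-1.2, 0.5, 0.3]
gripper_width: 0.0331
gripper_force: 59.6
```

```bash
python3 -m jog '[[[0,0,0,0,0,0.03,0],[0,0,0,0,0,0,0],[0,0,0,0,0,0.02,0],[0,0,0,0,0,0,0],[0,0,0,0,0,0,0],[0,0,0,0,0,0,0],[0,0,0,0,0,0,0],[0,0,0,0,0,0,0]]]'
```

```text
clock: 15.6
tool_pos: [0.6112, 0.0641, 0.0562]
tcp_rot: [-0.142, 3.138, 0.0]
force: [-0.7, -0.4, 6.5]
gripper_width: 0.033
gripper_force: 60.3
```

```bash
python3 -m jog '[[[0,0,0,0,0,0,0.6],[0,0,0,0,0,0,0.8],[0,0,0,0,0,0,0.8],[0,0,0,0,0,0,0.8],[0,0,0,0,0,0,0.8],[0,0,0,0,0,-0.3,0.8],[0,0,0,0,0,-0.7,0.8],[0,0,0,0,0,-1,0.8]]]'
python3 -m jog '[[[0,0,0,0,0,-1,0.8],[0,0,0,0,0,-1,0.8],[0,0,0,0,0,-1,0.8],[0,0,0,0,0,0,0.8],[0,0,0,0,0,0,0.8],[0,0,0,0,0,0,0.8],[0,0,0,0,0,0,0.8],[0,0,0,0,0,0,0.8]]]'
python3 - <<'E'
from h import *
d=cap("wrist");save(d,"w6.png");P=cloud(d);Z=P[...,2];v,u=np.mgrid[:400,:640];s=telemetry.state();print(s["tool_pos"])
hsv=cv2.cvtColor(d["frame"],cv2.COLOR_RGB2HSV)
k,l,st,c=cv2.connectedComponentsWithStats(cv2.inRange(hsv,(125,60,30),(160,255,255)))
for i in range(1,k):
    if st[i,4]>60:q=P[l==i];print(st[i],np.median(q,0),plane(d,*c[i],.064))
q=P[(cv2.inRange(hsv,(0,150,60),(8,255,255))>0)&(abs(Z-.112)<.004)];r=cv2.minAreaRect((q[:,:2]*1000).astype(np.float32));print("handle",r,q.mean(0))
E
```

```text
clock: 16.6
tool_pos: [0.611, 0.0641, 0.0967]
tcp_rot: [0.142, -3.138, 0.0]
force: [1.4, 0.3, 0.3]
gripper_width: 0.0685
gripper_force: 0.0
clock: 17.6
tool_pos: [0.6109, 0.0641, 0.1553]
tcp_rot: [0.142, -3.138, 0.0]
force: [-0.1, 0.1, 0.6]
gripper_width: 0.0681
gripper_force: 0.0
[0.61100324 0.06407685 0.15535709]
[ 300  182   45   47 1685] [0.61266064 0.06369453 0.06255462] [0.61204795 0.0637479  0.064     ]
handle ((523.2159423828125, 56.1326904296875), (12.17851448059082, 21.745033264160156), 5.183577060699463) [0.52339391 0.0561697  0.11138977]
```

View pics/w6.png

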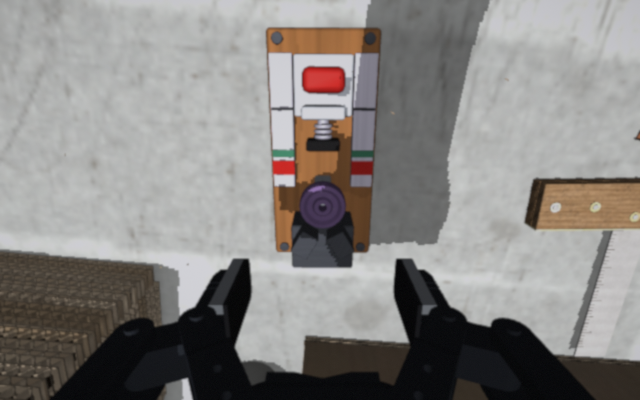

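Wheel lies flat and free at (322,205) against the rest, ~5.5 mm short of the seat; handle at (323,79). Moving to grip the handle.

```bash
python3 -m jog '[[[0,0,0,0.9,0,0,0.8],[0,0,0,0.9,0,0,0.8],[0,0,0,0.9,0,0,0.8],[0,0,0,0.9,0,0,0.8],[0,0,0,0.82,0,0,0.8],[0,0,0,0,0,0,0.8],[0,0,0,0,0,0.5,0.8],[0,0,0,0,0,0.5,0.8]]]'
python3 -m jog '[[[0,0,0,0,0,0.6,0.8],[0,0,0,0,0,0.6,0.8],[0,0,0,0,0,0.6,0.8],[0,0,0,0,0,0.5,0.8],[0,0,0,0,0,0.35,0.8],[0,0,0,0,0,0,0.8],[0,0,0,0,0,0,0.8],[0,0,0,0,0,0,0.8]]]'
python3 -m jog '[[[0,0,0,0,0,0,0.6],[0,0,0,0,0,0,0.4],[0,0,0,0,0,0,0.2],[0,0,0,0,0,0,0],[0,0,0,0,0,0,0],[0,0,0,0,0,0,0],[0,0,0,0,0,0,0],[0,0,0,0,0,0,0]]]'
```

```text
clock: 18.65
tool_pos: [0.5237, 0.0563, 0.1349]
tcp_rot: [-0.142, 3.138, 0.0]
force: [1.1, 0.0, 0.1]
gripper_width: 0.0682
gripper_force: 0.0
clock: 19.65
tool_pos: [0.5233, 0.0561, 0.0831]
tcp_rot: [-0.142, 3.138, 0.0]
force: [0.3, 0.2, 0.2]
gripper_width: 0.0687
gripper_force: 0.0
clock: 20.65
tool_pos: [0.523, 0.0566, 0.083]
tcp_rot: [-0.142, 3.138, 0.001]
force: [-1.4, 1.9, 5.9]
gripper_width: 0.023
gripper_force: 58.6
```

```bash
python3 -m jog '[[[0,0,0,-0.3,0,0,0],[0,0,0,-0.3,0,0,0],[0,0,0,-0.3,0,0,0],[0,0,0,-0.3,0,0,0],[0,0,0,-0.2,0,0,0],[0,0,0,-0.1,0,0,0],[0,0,0,0,0,0,0],[0,0,0,0,0,0,0]]]'
python3 - <<'E'
from h import *
d=cap("wrist");save(d,"w7.png");s=telemetry.state();p=s["tool_pos"]
print(p,s["force"],"moved",np.dot(p[:2]-[.523,.0566],[.996,.087]))
E
```

```text
clock: 21.65
tool_pos: [0.5514, 0.0591, 0.083]
tcp_rot: [0.142, -3.136, -0.0]
force: [-6.6, 0.4, 10.3]
gripper_width: 0.023
gripper_force: 59.4
[0.55138686 0.05905334 0.08304448] [-5.79907473  1.86539725  9.15087597] moved 0.02848675376993331
```

View pics/w7.png

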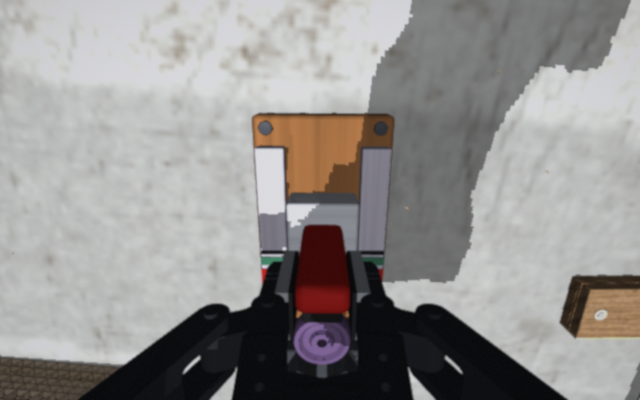

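Pointer (265,252) stands just short of the green band (265,260); wheel visible at (322,342). Advancing 6 mm and checking.

```bash
python3 -m jog '[[[0,0,0,-0.1,0,0,0],[0,0,0,-0.1,0,0,0],[0,0,0,-0.1,0,0,0],[0,0,0,0,0,0,0],[0,0,0,0,0,0,0],[0,0,0,0,0,0,0],[0,0,0,0,0,0,0],[0,0,0,0,0,0,0]]]'
python3 - <<'E'
from h import *
d=cap("wrist");s=telemetry.state();p=s["tool_pos"]
print(p,s["force"],"moved",np.dot(p[:2]-[.523,.0566],[.996,.087]))
cv2.imwrite("pics/w8.png",cv2.resize(d["frame"][230:300,240:400,::-1],None,fx=5,fy=5,interpolation=cv2.INTER_NEAREST))
P=cloud(d);Z=P[...,2];hsv=cv2.cvtColor(d["frame"],cv2.COLOR_RGB2HSV)
q=P[(cv2.inRange(hsv,(0,150,60),(8,255,255))>0)&(abs(Z-.112)<.003)];print("handle top",q[:,0].min(),q[:,0].max(),q.mean(0))
E
```

```text
clock: 22.7
tool_pos: [0.5556, 0.0594, 0.083]
tcp_rot: [0.142, -3.133, 0.0]
force: [-11.5, 1.1, 14.7]
gripper_width: 0.0229
gripper_force: 60.0
[0.55563448 0.05940938 0.08300725] [-11.78740911   1.45396681  14.04659269] moved 0.032748358677468295
handle top 0.5475473884282004 0.562252567476902 [0.55445136 0.05902501 0.11121793]
```

View pics/w8.png

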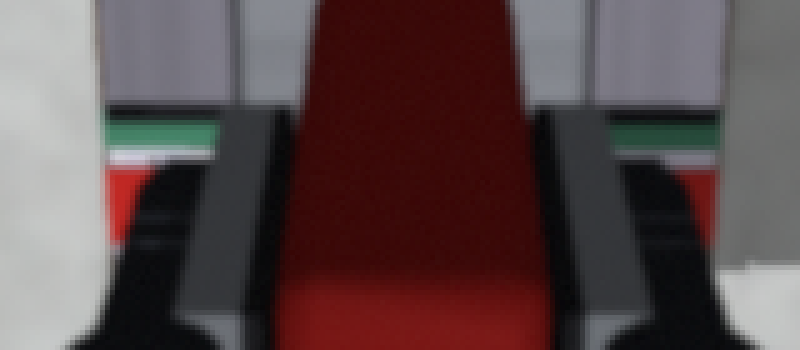

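Pointer (y≈113) stands on the green band's start (green to y≈150), red begins at y≈168: about 33 mm, agreeing with 32.7 measured. About 3.3 mm more.

```bash
python3 -m jog '[[[0,0,0,-0.07,0,0,0],[0,0,0,-0.07,0,0,0],[0,0,0,-0.07,0,0,0],[0,0,0,0,0,0,0],[0,0,0,0,0,0,0],[0,0,0,0,0,0,0],[0,0,0,0,0,0,0],[0,0,0,0,0,0,0]]]'
python3 - <<'E'
from h import *
d=cap("wrist");s=telemetry.state();p=s["tool_pos"]
print(p,s["force"],"moved",np.dot(p[:2]-[.523,.0566],[.996,.087]))
cv2.imwrite("pics/w9.png",cv2.resize(d["frame"][230:370,240:400,::-1],None,fx=4,fy=4,interpolation=cv2.INTER_NEAREST))
P=cloud(d);Z=P[...,2];hsv=cv2.cvtColor(d["frame"],cv2.COLOR_RGB2HSV)
k,l,st,c=cv2.connectedComponentsWithStats(cv2.inRange(hsv,(125,40,30),(160,255,255)))
for i in range(1,k):
    if st[i,4]>60:q=P[l==i];print(st[i],np.median(q,0),plane(d,*c[i],.064))
E
```

```text
clock: 23.75
tool_pos: [0.5585, 0.0597, 0.083]
tcp_rot: [0.142, -3.131, 0.0]
force: [-14.9, 0.7, 18.1]
gripper_width: 0.0231
gripper_force: 60.4
[0.55856778 0.05965966 0.0829943 ] [-14.42194705   0.0404079   17.40495382] moved 0.03569169969137091
[ 292  312   60   46 2248] [0.61682042 0.06430458 0.06264684] [0.61585368 0.06411147 0.064     ]
```

View pics/w9.png

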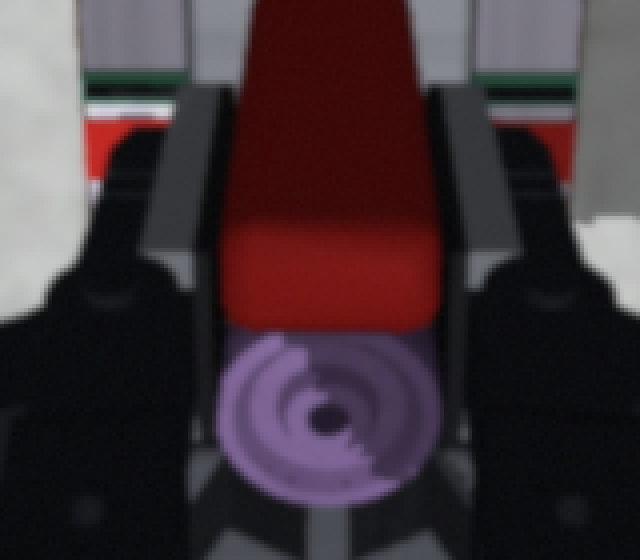

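The black pointer (y≈92) has green on both sides, and the wheel at (328,418) is against both V faces with the 14.5 N expected. Handing in.

```bash
python3 -c "
from station import sign_off
print(sign_off())"
```

```text
the job is handed in; nothing more can be done
None
```

The purple wheel lies flat on the rest, pressed into the V, and the job is handed in with the gripper holding the handle at about 36 mm of travel, pointer on the green band (no verdict was returned).

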